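# Nest the upside-down pot lids

### The arm

A 6-joint arm with a two-finger parallel gripper is mounted at the origin on a cart in front of the work surface, level with it; the furniture and walls round the work are solid. World frame = base frame: x ahead of the robot, y to its left, z up, the work surface at z = 0. Lengths are in m, angles in degrees, forces in N, time in s.
With the tool pointing down it reaches from about 0.4 to 0.825 m from the base axis. Payload 7 kg.
Tool frame: the origin (TCP) lies on the centre line of the jaws, within the pads' length; the fingertips stand 14 mm ahead of it and the grasp point (between the pads) lies 5 mm behind it; z points along the fingers, y is the line along which they close (so a half turn about z gives the same grasp; the last joint's range is limited). The gripper opens to 88 mm and grips with 3 to 60 N. Pads are 19 mm wide; open, the fingers measure 130 mm over their backs; the gripper's body (78 mm by 193 mm) begins 47 mm behind the grasp point.
Start: joints at [16.507, 20.546, 0.682, 0, -70.136, -16.507], TCP at [0.675, -0, 0.241] pointing down, gripper open.
Joint ranges: [-176.03, 176.03], [-82.01, 121.73], [-58.28, 71.71], [-173.87, 95.51], [-174.79, -0.11], [-173.66, 173.66]. Speed limits (degrees/s): [136.94, 136.94, 172.46, 180, 180, 180].

### API

Orientations are given as [roll, pitch, yaw] about the fixed x, y, z axes, in that order (R = Rz(yaw) Ry(pitch) Rx(roll)).
In Python, from plant import r gives the robot as it stands.
- The arm moves only by the tool send_rows, never from a script. Its argument "steps" is a list of rows, each an object with "dp": the shift along the tool's x, y, z in mm, a list of three; "roll": the turn about the tool's z in rad; "jaw": the opening in per cent of the stroke, from 0 (shut) to 100 (fully open). In form: [{"dp": [tx, ty, tz], "roll": roll, "jaw": jaw}, ...]. A call has 1 to 5 rows; each row is the pose to reach, as a shift and turn from the pose commanded when the call began, along the tool's axes at that moment; what a row does not reach only later rows make up. A row lasts 1/8 s, in which the tool goes at most 62.5 mm and 10.7 degrees, less where a joint would pass 70% of its speed; a pose out of reach is approached as far as the arm can. A call with a gripper value outside its range is refused whole. The fingers move at their own pace and stop on an object; "newtons" is the grip in N (left out, the last holds). Time passes only in rows, so rows that repeat a pose let the fingers close. It gives the time, the measured TCP pose, the force, the opening and the grip force at its end, in the units of the state.
- r.get_state(): the state, without advancing time (a new reading comes with each control period).
- r.capture(name): name is "scene" or "side" or "wrist"; returns a dict with "image" (420x560x3 uint8, blue, green, red), "K" (3x3 intrinsics, pixels), "rvec" (rotation vector, rad) and "tvec" (3), from world to camera coordinates, as OpenCV has them. Camera axes: x right, y down, z forward; pixel columns grow to the right and rows downward; lengths in m; the calibration is good to about 2 mm. A picture is of the moment at which its call begins. There is no depth.
- r.close_job(): hands the job in; it is judged then, once.
The state is a dict: "time_s": time; "joints": joint angles; "qd": joint speeds; "joint_torque": joint torques, N m; "tcp_pos": TCP position; "eef_rot": TCP orientation; "contact_force": force on the tool from outside, world axes, zero at the start; "moment": the same for the moment, N m; "gripper_width": finger opening in m; "gripper_force": force on a finger pad.
Only numpy, scipy, OpenCV 4.12 (cv2) and the standard library are available. Lean on these libraries where they do the work, as an engineer would, in place of code of your own. Each camera call takes 0.05 s, during which the arm holds its last target. There are 200 camera calls.

### The job

The three steel pot lids lie upside down on their knobs. Nest them for storage as they lie, still upside down: the medium lid inside the large one and the small lid inside the medium one, each sitting level with its knob down on the middle of the lid beneath. Leave the large lid where it stands, and set the other lids down rather than dropping them.

Things in the scene. Friction and masses are not known exactly. Their poses are not given: they have to be found in the camera images.
- lid_large_center (a point): Large steel pot lid, upside down on its flat black knob (60 mm wide); outer diameter 200 mm, height 58 mm, about 0.4 kg. Point on its axis half-way up, 29 mm below the rim's top; z up, round. Rim: upright band 8 mm thick, 16 mm tall, to pinch anywhere from above, one finger inside, one outside; inner diameter 184 mm. Its flat inner floor (100 mm wide) is 18 mm above the knob's underside.
- lid_medium_center (a point): Medium steel pot lid, upside down on its flat black knob (48 mm wide); outer diameter 140 mm, height 54 mm, about 0.11 kg. Point on its axis half-way up, 27 mm below the rim's top; z up, round. Rim: upright band 8 mm thick, 16 mm tall, to pinch anywhere from above, one finger inside, one outside; inner diameter 124 mm. Its flat inner floor (76 mm wide) is 18 mm above the knob's underside.
- lid_small_center (a point): Small steel pot lid, upside down on its flat black knob (36 mm wide); outer diameter 84 mm, height 50 mm, about 0.06 kg. Point on its axis half-way up, 25 mm below the rim's top; z up, round. Rim: upright band 8 mm thick, 16 mm tall, to pinch anywhere from above, one finger inside, one outside; inner diameter 68 mm. 
Mind the look-alikes: they are no part of the job. What is shaped like the part that bears lid_small_center but blue is not meant.

How it is judged:
By the outcome, as a careful person would: the job done as asked, in the order asked, and still so for the second after the job is handed in, with the robot touching nothing.
It also fails if it takes over 64 s, if anything falls off the work surface, if the arm or the gripper's body presses on something with over 40 N, if the wrist force passes 120 N, or if a joint passes its speed limit or range.

## Working session

There is one attempt and no reset: what is moved stays moved. The work goes in short steps, Python scripts to look and compute and a tool call to move; the robot and the scene stay as the last step left them, time stands still between calls to the robot, and variables do not carry over. Pictures are saved under pics/ and viewed, at most 10 in all, crops included, and the job is handed in when it is done.

Besides the shell and the picture viewer there is one more tool, called as name(argument=value, ...) on one line, values as JSON. send_rows: Moves the arm, as the interface text tells. Its arguments: {"type":"object","properties":{"steps":{"type":"array","items":{"type":"object","properties":{"dp":{"type":"array","items":{"type":"number"}},"roll":{"type":"number"},"jaw":{"type":"number"}}}},"newtons":{"type":"number"}},"required":["steps"]}

```bash
ls; mkdir -p pics; python3 - <<'E'
from plant import r
import cv2,numpy as np,pickle
d={}
for n in("scene","side","wrist"):
    c=r.capture(n);d[n]=c;cv2.imwrite(f"pics/a_{n}.png",c["image"])
    R=cv2.Rodrigues(np.array(c["rvec"]))[0];print(n,(-R.T@np.array(c["tvec"]).ravel()).round(3),R.round(2).tolist(),np.array(c["K"]).round(0).tolist())
pickle.dump(d,open("a.pkl","wb"))
im=np.vstack([np.hstack([d["scene"]["image"],d["side"]["image"]])]);
print(r.get_state())
E
```

```text
pics
scene [-0.091  0.947  0.917] [[-0.78, -0.63, -0.0], [-0.43, 0.53, -0.73], [0.46, -0.57, -0.68]] [[385.0, 0.0, 281.0], [0.0, 385.0, 212.0], [0.0, 0.0, 1.0]]
side [ 0.001 -0.862  0.85 ] [[0.92, -0.39, 0.01], [-0.21, -0.52, -0.83], [0.32, 0.76, -0.56]] [[521.0, 0.0, 277.0], [0.0, 521.0, 202.0], [0.0, 0.0, 1.0]]
wrist [ 0.675 -0.066  0.385] [[-1.0, 0.0, 0.0], [0.0, 0.97, 0.25], [-0.0, 0.25, -0.97]] [[295.0, 0.0, 276.0], [0.0, 295.0, 208.0], [0.0, 0.0, 1.0]]
{'time_s': 0.15, 'joints': array([ 1.65039741e+01,  2.05817049e+01,  6.46556032e-01, -1.24472262e-02,
       -7.01356793e+01, -1.65085528e+01]), 'qd': array([-0.00732642, -0.11436435,  0.12787211,  0.02057214,  0.1018041 ,
       -0.04856155]), 'joint_torque': array([ 1.39394037e-04, -5.83274567e+01,  2.93289685e+01,  7.00122759e+00,
        8.75052094e-03, -9.76538854e-05]), 'tcp_pos': array([ 6.74660366e-01, -6.97239024e-05,  2.39853741e-01]), 'eef_rot': array([ 1.79928766e+02, -8.90752696e-03, -9.00088100e+01]), 'contact_force': array([-0.43200991,  0.84694683,  0.56547604]), 'moment': array([-0.05640047,  0.01860674, -0.02681773]), 'gripper_force': 0.0, 'gripper_width': 0.0875636410937375}
```

View pics/a_scene.png

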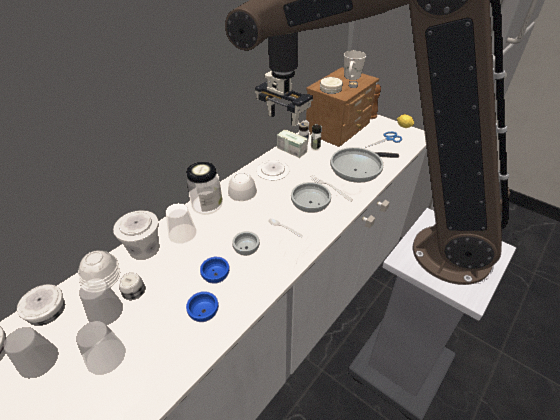

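View pics/a_side.png

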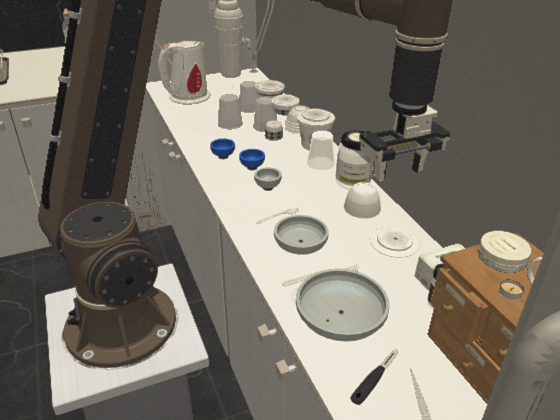

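View pics/a_wrist.png

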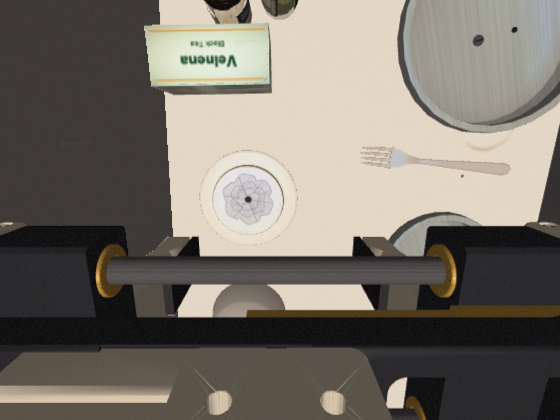

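Scene view: large lid at (357,163), medium at (311,196), small at (246,243). Side view: large at (343,303), medium at (301,233), small at (268,179). The two blue lids, at (215,269) and (203,306) in the scene view, are the look-alikes. Next I segment the lids and fit their rim circles in both views.

```bash
cat > h.py <<'E'
import cv2,numpy as np
from scipy.optimize import least_squares
T=np.linspace(0,2*np.pi,180,endpoint=False)
def proj(c,P): return cv2.projectPoints(np.float64(P).reshape(-1,1,3),np.float64(c["rvec"]),np.float64(c["tvec"]),np.float64(c["K"]),None)[0][:,0]
def mask(c,uv,rad,box=None):
    im=c["image"]; hsv=cv2.cvtColor(im,cv2.COLOR_BGR2HSV)
    m=((hsv[...,2]<c.get("thr",190))).astype(np.uint8)
    roi=np.zeros_like(m); cv2.ellipse(roi,(tuple(map(float,uv)),(2*rad[0],2*rad[1]),0),1,-1)
    m&=roi; m=cv2.morphologyEx(m,cv2.MORPH_CLOSE,np.ones((3,3))); m=cv2.morphologyEx(m,cv2.MORPH_OPEN,cv2.getStructuringElement(cv2.MORPH_ELLIPSE,(7,7)))
    k=max(cv2.findContours(m,cv2.RETR_EXTERNAL,cv2.CHAIN_APPROX_NONE)[0],key=cv2.contourArea)
    return cv2.convexHull(k)[:,0].astype(float)
def model(p,R,kr=0,h=0):
    P=[np.c_[p[0]+R*np.cos(T),p[1]+R*np.sin(T),p[2]+0*T-z] for z in(0,.016)]
    return np.vstack(P)
D=np.c_[np.cos(T),np.sin(T)]
def sup(h): return (h@D.T).max(0)
def fit(obs,R,p0):
    S=[(c,sup(h+0)) for c,h in obs]
    f=lambda p:np.concatenate([sup(proj(c,model(p,R)))-s for c,s in S])
    s=least_squares(f,p0,loss="soft_l1"); return s.x,[np.sqrt(np.mean(q**2)) for q in np.split(f(s.x),len(S))]
def tri(cs,uvs):
    A=[]
    for c,uv in zip(cs,uvs):
        P=np.float64(c["K"])@np.c_[cv2.Rodrigues(np.float64(c["rvec"]))[0],np.ravel(c["tvec"])]
        A+=[uv[0]*P[2]-P[0],uv[1]*P[2]-P[1]]
    X=np.linalg.svd(A)[2][-1]; return X[:3]/X[3]
E
python3 - <<'E'
from h import *; import pickle
d=pickle.load(open("a.pkl","rb")); A,B=d["scene"],d["side"]
L={"large":(.1,(357,163),(30,20),(343,303),(51,38)),"med":(.07,(311,196),(23,17),(301,234),(31,23)),"small":(.042,(246,243),(17,14),(268,179),(17,13))}
vis=[A["image"].copy(),B["image"].copy()]
for n,(R,a,ra,b,rb) in L.items():
    p0=tri([A,B],[a,b]); ha,hb=mask(A,a,ra),mask(B,b,rb)
    p,e=fit([(A,ha),(B,hb)],R,p0); print(n,p0.round(4),p.round(4),np.round(e,2),ha.ptp(0) if hasattr(ha,'ptp') else np.ptp(ha,0),np.ptp(hb,0))
    for v,c,h in((vis[0],A,ha),(vis[1],B,hb)):
        cv2.polylines(v,[h.astype(int)],1,(0,0,255),1); q=proj(c,model(p,R))[:180]; cv2.polylines(v,[q.round().astype(int)],1,(0,255,0),1)
s=cv2.resize(vis[0][130:270,215:395],None,fx=2.2,fy=2.2,interpolation=0); t=cv2.resize(vis[1][150:350,235:405],None,fx=2.2,fy=2.2,interpolation=0)
o=np.zeros((440,s.shape[1]+t.shape[1],3),np.uint8);o[:s.shape[0],:s.shape[1]]=s;o[:t.shape[0],s.shape[1]:]=t;cv2.imwrite("pics/fit.png",o)
E
```

```text
large [ 0.4487 -0.1733  0.0482] [ 0.4486 -0.1683  0.0554] [0.94 0.74] [52. 34.] [92. 72.]
med [0.4729 0.0901 0.042 ] [0.4732 0.0936 0.049 ] [0.67 0.67] [39. 30.] [53. 39.]
small [0.5028 0.389  0.0317] [0.5024 0.3921 0.043 ] [1.3 1.1] [25. 23.] [27. 22.]
```

View pics/fit.png

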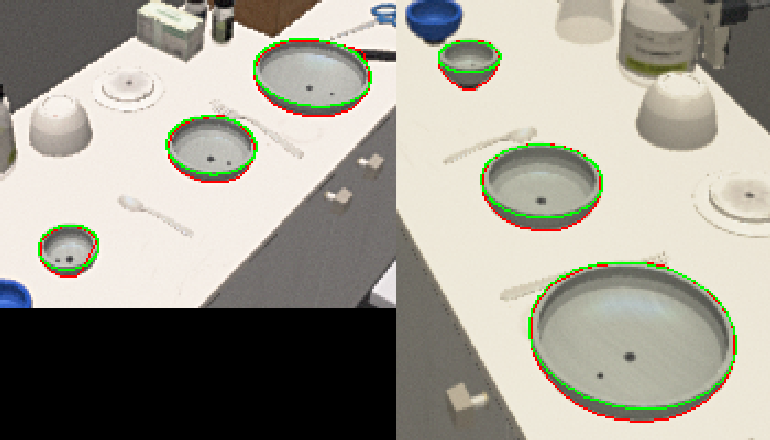

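The fits match both views. Each rim reads a few mm below the stated height, because the silhouette also includes the body below the rim. Next I refine the positions with the wrist camera, starting over the large lid.

send_rows(steps=[{"dp":[10,60,0],"roll":0,"jaw":50},{"dp":[20,120,0],"roll":0,"jaw":50},{"dp":[30,175,0],"roll":0,"jaw":50},{"dp":[30,175,0],"roll":0,"jaw":50},{"dp":[30,175,0],"roll":0,"jaw":50}], newtons=40)

```text
time_s: 0.78
tcp_pos: [0.5003, -0.0299, 0.2411]
eef_rot: [-179.9, 0.0, -90.0]
contact_force: [0.2, -0.8, 0.7]
gripper_width: 0.0459
gripper_force: 0.0
```

```bash
python3 - <<'E'
from plant import r
import pickle
c=r.capture("wrist");pickle.dump((c,r.get_state()),open("w1.pkl","wb"))
E
```

send_rows(steps=[{"dp":[-60,0,0],"roll":0,"jaw":50},{"dp":[-120,0,0],"roll":0,"jaw":50},{"dp":[-180,0,0],"roll":0,"jaw":50},{"dp":[-200,0,0],"roll":0,"jaw":50},{"dp":[-200,0,0],"roll":0,"jaw":50}])

```text
time_s: 1.45
tcp_pos: [0.5004, 0.1715, 0.2396]
eef_rot: [179.9, -0.1, -89.9]
contact_force: [-0.6, -0.4, 0.7]
gripper_width: 0.0442
gripper_force: 0.0
```

```bash
python3 - <<'E'
from plant import r
import pickle
c=r.capture("wrist");pickle.dump((c,r.get_state()),open("w2.pkl","wb"))
E
```

send_rows(steps=[{"dp":[-60,0,0],"roll":0,"jaw":50},{"dp":[-60,0,0],"roll":0,"jaw":50},{"dp":[-60,0,0],"roll":0,"jaw":50}])

```text
time_s: 1.88
tcp_pos: [0.5001, 0.229, 0.2402]
eef_rot: [180.0, -0.0, -90.0]
contact_force: [-0.6, -0.3, 0.2]
gripper_width: 0.0438
gripper_force: 0.0
```

```bash
python3 - <<'E'
from plant import r
import pickle,cv2,numpy as np
c=r.capture("wrist");pickle.dump((c,r.get_state()),open("w3.pkl","wb"))
I=[pickle.load(open(f"w{i}.pkl","rb")) for i in(1,2,3)]
for c,s in I: print(s["tcp_pos"].round(4),s["eef_rot"].round(2))
o=np.hstack([c["image"][:240,::] for c,s in I]);
cv2.imwrite("pics/w.png",np.vstack([cv2.resize(c["image"][:240],None,fx=.82,fy=.82) for c,s in I]))
E
```

```text
[ 0.5007 -0.0298  0.2408] [-1.7996e+02  1.0000e-02 -8.9990e+01]
[0.5003 0.1704 0.2398] [ 1.7993e+02 -6.0000e-02 -8.9940e+01]
[0.5001 0.2288 0.2404] [ 1.7997e+02 -3.0000e-02 -9.0060e+01]
```

View pics/w.png

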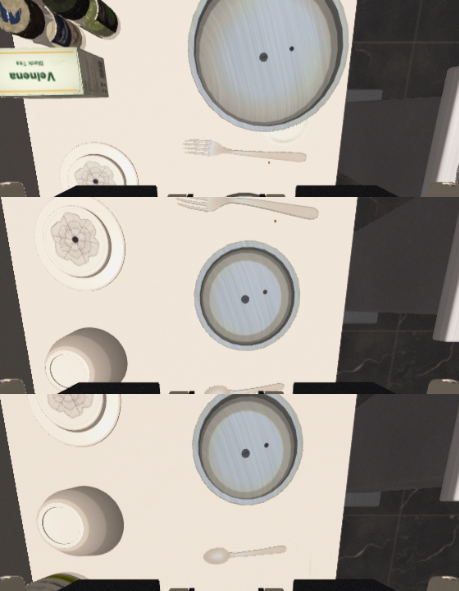

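The wrist views show the lids clearly: the large lid at about (325,65) in the first view, the medium one at about (300,120) in the second. I fit the circles to the outer contours.

```bash
cat >> h.py <<'E'
def contour(c,p,R):
    im=c["image"].astype(int); m=(im[...,0]-im[...,2]>-8).astype(np.uint8)   # lid is blueish-grey, counter warm
    q=proj(c,model(p,R*1.12)); roi=np.zeros_like(m); cv2.fillConvexPoly(roi,cv2.convexHull(q.astype(np.float32)).astype(int),1)
    m&=roi; m=cv2.morphologyEx(m,cv2.MORPH_CLOSE,np.ones((5,5))); m=cv2.morphologyEx(m,cv2.MORPH_OPEN,np.ones((5,5)))
    k=max(cv2.findContours(m,cv2.RETR_EXTERNAL,cv2.CHAIN_APPROX_NONE)[0],key=cv2.contourArea)[:,0].astype(float)
    k=cv2.convexHull(k.astype(np.float32))[:,0]
    return k[(k[:,1]>2)&(k[:,0]>2)&(k[:,0]<557)]
def fit2(obs,R,p0,z=None):
    def f(p):
        p=np.r_[p,z] if z is not None else p; out=[]
        for c,k in obs:
            h=cv2.convexHull(proj(c,model(p,R)).astype(np.float32))
            out+=[cv2.pointPolygonTest(h,(float(a),float(b)),True)-.5 for a,b in k]
        return np.array(out)
    s=least_squares(f,p0[:2] if z is not None else p0,loss="soft_l1",diff_step=1e-3,x_scale=.01); return s.x,np.sqrt(np.mean(f(s.x)**2))
E
python3 - <<'E'
from h import *; import pickle
W=[pickle.load(open(f"w{i}.pkl","rb"))[0] for i in(1,2,3)]
for n,R,p0,ii,z in(("L",.1,[.4486,-.168,.058],[0],.058),("M",.07,[.473,.0936,.054],[1,2],.054)):
    o=[(W[i],contour(W[i],p0,R)) for i in ii]; print([len(k) for _,k in o])
    print(n,*fit2(o,R,p0),"fixed z",*fit2(o,R,p0,z))
    for q in o: print("  single",fit2([q],R,p0,z))
d=pickle.load(open("a.pkl","rb")); print("cabinet corner",tri([d["scene"],d["side"]],[(343,140),(432,320)]))
for R,p in((.1,[.4486,-.168,.058]),(.07,[.473,.0936,.054]),(.042,[.5024,.392,.05])):
    o=[(d[n],contour(d[n],p,R)) for n in("scene","side")]; print("scene/side z fixed",fit2(o,R,p,p[2]),[len(k) for _,k in o])
E
```

```text
[32]
L [ 0.42261493 -0.19665125 -0.08873552] 1.9879460632781516 fixed z [ 0.45188407 -0.20745576] 24.808336152997658
  single (array([ 0.45188407, -0.20745576]), np.float64(24.808336152997658))
[45, 36]
M [0.47347894 0.09542326 0.0486886 ] 0.2554955754878258 fixed z [0.47366825 0.09583683] 1.0762113673726093
  single (array([0.47341898, 0.09608947]), np.float64(0.9558513851074997))
  single (array([0.47398629, 0.09543261]), np.float64(1.2032218224031714))
cabinet corner [ 0.59087366 -0.28763586  0.04624352]
scene/side z fixed (array([ 0.44740293, -0.21416294]), np.float64(6.519779106414737)) [27, 12]
scene/side z fixed (array([0.46956375, 0.09516878]), np.float64(1.124795770926131)) [18, 7]
scene/side z fixed (array([0.49916531, 0.39504078]), np.float64(1.0884136403999016)) [15, 4]
```

```bash
sed -i 's/m=(im\[...,0\]-im\[...,2\]>-8).astype(np.uint8).*/m=((im[...,0]-im[...,2]>-12)|(im.max(2)<185)).astype(np.uint8)/; s/\.1[0-9]*)); roi=np.zeros_like(m); cv2.fill/.06)); roi=np.zeros_like(m); cv2.fill/' h.py
cat >> h.py <<'E'
def fitR(obs,R,p0):
    def f(p):
        out=[]
        for c,k in obs:
            h=cv2.convexHull(proj(c,model(p[:3],p[3])).astype(np.float32))
            out+=[cv2.pointPolygonTest(h,(float(a),float(b)),True)-.5 for a,b in k]
        return np.array(out)
    s=least_squares(f,np.r_[p0,R],loss="soft_l1",diff_step=1e-3,x_scale=.01); return s.x.round(4),np.sqrt(np.mean(f(s.x)**2))
E
python3 - <<'E'
from h import *; import pickle
W=[pickle.load(open(f"w{i}.pkl","rb"))[0] for i in(1,2,3)]
vis=[w["image"].copy() for w in W]
for n,R,p0,ii in(("L",.1,[.4486,-.168,.058],[0]),("M",.07,[.473,.0936,.054],[1,2])):
    o=[(W[i],contour(W[i],p0,R)) for i in ii]
    p=fit2(o,R,p0); print(n,*p,"fixed z",*fit2(o,R,p0,p0[2])); 
    print("Rfree",fitR(o,R,p0))
    for i,(c,k) in zip(ii,o): cv2.polylines(vis[i],[k.astype(int)],1,(0,0,255),1);
    im=W[ii[0]]["image"]; 
c=W[0]; q=proj(c,[[.4486,-.168,.018],[.4486,-.068,.058],[.4486,-.06,.0],[.355,-.168,.058],[.34,-.168,.0]]);print(q.round(), [c["image"][int(v),int(u)].tolist() if 0<=v<420 else None for u,v in q])
cv2.imwrite("pics/w1c.png",np.vstack([vis[0][:200],vis[1][:210]]))
E
```

```text
L [ 0.44781236 -0.16536814  0.06541584] 2.3058532366960365 fixed z [ 0.44871695 -0.16568715] 2.8499366051554773
Rfree (array([ 0.2304, -0.4525, -1.2672,  0.5153]), np.float64(2.3062468288482276))
M [0.4734492  0.09575762 0.05250396] 0.2002388670343365 fixed z [0.47360076 0.09588957] 0.35362224607233006
Rfree (array([0.4734, 0.0957, 0.0514, 0.0702]), np.float64(0.19160700747757028))
[[321.  68.]
 [323. 159.]
 [316. 161.]
 [419.  59.]
 [409.  71.]] [[86, 79, 78], [188, 184, 177], [219, 231, 241], [188, 189, 181], [118, 128, 130]]
```

View pics/w1c.png

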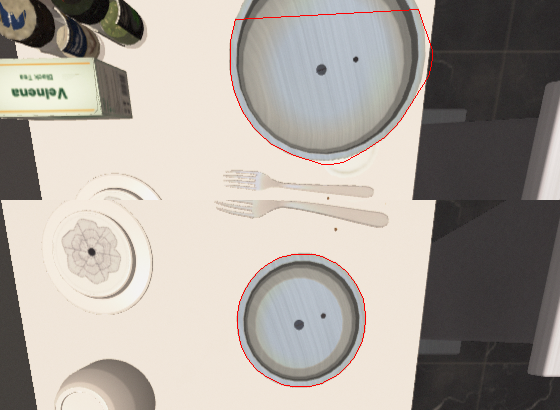

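Medium fit is clean (0.4735, 0.0957, z≈0.052). The large contour is thrown off by the counter edge at (430,60) and a ring stain at (360,160), so I filter those points out and refit.

```bash
python3 - <<'E'
from h import *; import pickle
c=pickle.load(open("w1.pkl","rb"))[0]; im=c["image"].astype(int)
m=((im[...,0]-im[...,2]>-12)|(im.max(2)<185)).astype(np.uint8)
# radial search: from just outside inward, first lid pixel
p=np.array([.4486,-.166,.058])
for it in range(3):
    K=[]
    for t in T:
        u=np.array([np.cos(t),np.sin(t),0])
        q=proj(c,[p+u*r_ for r_ in np.arange(.118,.09,-.0003)])
        if q[:,1].min()<3: continue
        v=m[q[:,1].round().astype(int),q[:,0].round().astype(int)]
        if v[0]: continue
        i=np.argmax(v)
        if v[i:i+12].mean()>.95: K.append(q[i])
    K=np.array(K); s,e=fit2([(c,K)],.1,p); 
    h=cv2.convexHull(proj(c,model(s,.1)).astype(np.float32)); d=np.array([cv2.pointPolygonTest(h,(float(a),float(b)),True) for a,b in K])
    G=K[abs(d-np.median(d))<1.0]; s,e=fit2([(c,G)],.1,s); print(len(K),len(G),s,e,fit2([(c,G)],.1,s,.058)); p=np.r_[s[:2],.058]
print(G[:,0].min(),G[:,0].max(),G[:,1].max())
E
```

```text
83 78 [ 0.4489476  -0.16622891  0.05513587] 0.41083886716379087 (array([ 0.4488278 , -0.16657968]), np.float64(0.5465998295775587))
84 79 [ 0.44905001 -0.16625315  0.05496434] 0.42058793921185794 (array([ 0.44894621, -0.16665847]), np.float64(0.5745899778622395))
85 80 [ 0.44902361 -0.16626176  0.05504094] 0.40577447965272373 (array([ 0.44891812, -0.16665594]), np.float64(0.5546189404976524))
228.70116841744084 405.49731930277363 159.3127699844274
```

send_rows(steps=[{"dp":[40,-40,50],"roll":0,"jaw":45},{"dp":[85,-40,90],"roll":0,"jaw":45},{"dp":[133,-40,130],"roll":0,"jaw":45},{"dp":[133,-40,150],"roll":0,"jaw":45},{"dp":[133,-40,150],"roll":0,"jaw":45}])

```text
time_s: 2.55
tcp_pos: [0.5387, 0.0944, 0.0891]
eef_rot: [179.8, -0.1, -90.2]
contact_force: [1.2, 0.1, 1.7]
gripper_width: 0.0391
gripper_force: 0.0
```

Large lid centre is (0.449, -0.1665). I lower onto the far side of the medium rim, fingertips about 11 mm below its top, and close.

send_rows(steps=[{"dp":[1,0,18],"roll":0,"jaw":45},{"dp":[1,0,34],"roll":0,"jaw":45},{"dp":[1,0,34],"roll":0,"jaw":45},{"dp":[1,0,34],"roll":0,"jaw":0},{"dp":[1,0,34],"roll":0,"jaw":0}], newtons=40)

```text
time_s: 3.18
tcp_pos: [0.5404, 0.0963, 0.0573]
eef_rot: [-179.9, 0.0, -90.0]
contact_force: [-0.6, -0.2, -0.8]
gripper_width: 0.0251
gripper_force: 0.0
```

send_rows(steps=[{"dp":[0,0,0],"roll":0,"jaw":0},{"dp":[0,0,0],"roll":0,"jaw":0},{"dp":[0,0,0],"roll":0,"jaw":0}])

```text
time_s: 3.55
tcp_pos: [0.5401, 0.096, 0.0568]
eef_rot: [-180.0, -0.0, -90.0]
contact_force: [0.7, 0.0, 1.0]
gripper_width: 0.007
gripper_force: 39.6
```

send_rows(steps=[{"dp":[0,0,-15],"roll":0,"jaw":0},{"dp":[0,0,-40],"roll":0,"jaw":0},{"dp":[0,0,-70],"roll":0,"jaw":0},{"dp":[0,0,-95],"roll":0,"jaw":0},{"dp":[0,0,-95],"roll":0,"jaw":0}])

```text
time_s: 4.18
tcp_pos: [0.5412, 0.0966, 0.1545]
eef_rot: [-179.8, 0.1, -90.0]
contact_force: [0.7, -0.2, -0.9]
gripper_width: 0.0068
gripper_force: 39.6
```

```bash
python3 - <<'E'
from plant import r
import pickle,cv2,numpy as np
from h import *
a=r.capture("scene");b=r.capture("side");pickle.dump((a,b),open("lift.pkl","wb"))
q=proj(a,[[.474,.0957,.13]])[0].astype(int);w=proj(b,[[.474,.0957,.13]])[0].astype(int);print(q,w)
f=lambda i,q:cv2.resize(i[max(q[1]-60,0):][:120,max(q[0]-60,0):][:,:120],(390,390))
cv2.imwrite("pics/lift.png",np.hstack([f(a["image"],q),f(b["image"],w)]))
E
```

```text
[311 176] [301 204]
```

View pics/lift.png

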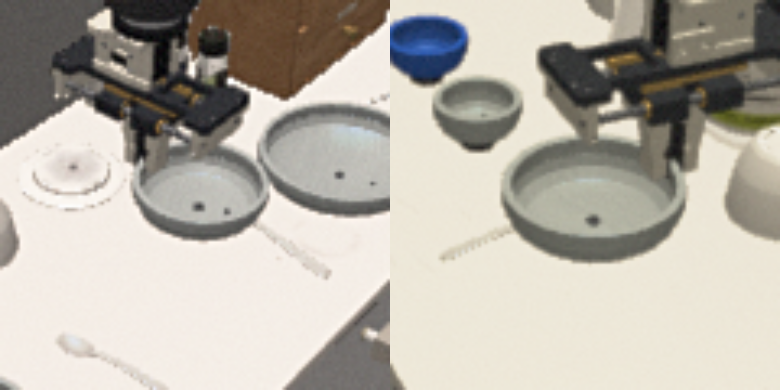

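The medium lid is held level by its far rim, at about (200,190) in the left crop. I carry it over the large lid.

send_rows(steps=[{"dp":[50,5,0],"roll":0,"jaw":0},{"dp":[105,10,0],"roll":0,"jaw":0},{"dp":[160,15,0],"roll":0,"jaw":0},{"dp":[215,20,0],"roll":0,"jaw":0},{"dp":[262,25,0],"roll":0,"jaw":0}])

```text
time_s: 4.9
tcp_pos: [0.5138, -0.1678, 0.1505]
eef_rot: [179.9, 0.0, -90.0]
contact_force: [1.8, -0.2, -0.9]
gripper_width: 0.0068
gripper_force: 39.6
```

send_rows(steps=[{"dp":[0,0,25],"roll":0,"jaw":0},{"dp":[0,0,45],"roll":0,"jaw":0},{"dp":[0,0,60],"roll":0,"jaw":0},{"dp":[0,0,68],"roll":0,"jaw":0},{"dp":[0,0,68],"roll":0,"jaw":0}])

```text
time_s: 5.52
tcp_pos: [0.5148, -0.1658, 0.083]
eef_rot: [179.9, -0.0, -90.0]
contact_force: [0.4, 1.0, -0.7]
gripper_width: 0.0068
gripper_force: 40.2
```

send_rows(steps=[{"dp":[0,0,3],"roll":0,"jaw":0},{"dp":[0,0,5],"roll":0,"jaw":0},{"dp":[0,0,7],"roll":0,"jaw":0},{"dp":[0,0,7],"roll":0,"jaw":0},{"dp":[0,0,7],"roll":0,"jaw":0}])

```text
time_s: 6.15
tcp_pos: [0.5151, -0.166, 0.0767]
eef_rot: [-180.0, -0.0, -90.0]
contact_force: [-0.7, -0.5, -0.7]
gripper_width: 0.0068
gripper_force: 40.2
```

send_rows(steps=[{"dp":[0,0,1],"roll":0,"jaw":0},{"dp":[0,0,2],"roll":0,"jaw":0},{"dp":[0,0,2],"roll":0,"jaw":0},{"dp":[0,0,2],"roll":0,"jaw":0}])

```text
time_s: 6.65
tcp_pos: [0.5154, -0.1661, 0.0749]
eef_rot: [-180.0, -0.0, -90.0]
contact_force: [0.9, 0.4, 1.1]
gripper_width: 0.007
gripper_force: 40.2
```

send_rows(steps=[{"dp":[0,0,0.5],"roll":0,"jaw":0},{"dp":[0,0,0.5],"roll":0,"jaw":0}])

```text
time_s: 6.9
tcp_pos: [0.5157, -0.166, 0.0745]
eef_rot: [-179.9, -0.0, -90.0]
contact_force: [1.4, 0.1, 3.2]
gripper_width: 0.0072
gripper_force: 40.3
```

send_rows(steps=[{"dp":[0,0,0.5],"roll":0,"jaw":0},{"dp":[0,0,0.5],"roll":0,"jaw":0}])

```text
time_s: 7.15
tcp_pos: [0.516, -0.166, 0.0741]
eef_rot: [-179.9, -0.0, -90.0]
contact_force: [2.7, 0.9, 5.3]
gripper_width: 0.0072
gripper_force: 40.3
```

Contact shows at 5 N. I release gently and rise.

send_rows(steps=[{"dp":[0,0,-0.5],"roll":0,"jaw":20},{"dp":[0,0,-0.5],"roll":0,"jaw":20},{"dp":[0,0,-0.5],"roll":0,"jaw":20}])

```text
time_s: 7.52
tcp_pos: [0.5141, -0.166, 0.0735]
eef_rot: [179.9, 0.0, -90.0]
contact_force: [0.1, 0.0, -0.5]
gripper_width: 0.0171
gripper_force: 0.0
```

send_rows(steps=[{"dp":[0,0,-6],"roll":0,"jaw":25},{"dp":[0,0,-25],"roll":0,"jaw":45},{"dp":[0,0,-70],"roll":0,"jaw":45},{"dp":[0,0,-120],"roll":0,"jaw":45},{"dp":[0,0,-165],"roll":0,"jaw":45}])

```text
time_s: 8.15
tcp_pos: [0.5148, -0.1661, 0.2413]
eef_rot: [-180.0, -0.0, -90.0]
contact_force: [1.9, -0.4, -0.5]
gripper_width: 0.039
gripper_force: 0.0
```

send_rows(steps=[{"dp":[-60,0,0],"roll":0,"jaw":45},{"dp":[-120,0,0],"roll":0,"jaw":45},{"dp":[-136,0,0],"roll":0,"jaw":45},{"dp":[-136,0,0],"roll":0,"jaw":45}])

```text
time_s: 8.65
tcp_pos: [0.5149, -0.0291, 0.2394]
eef_rot: [-180.0, 0.0, -89.9]
contact_force: [-0.3, 0.2, 0.5]
gripper_width: 0.0391
gripper_force: 0.0
```

```bash
python3 - <<'E'
from plant import r
import pickle,cv2,numpy as np
c=r.capture("wrist");b=r.capture("side");pickle.dump((c,b,r.get_state()),open("w4.pkl","wb"))
cv2.imwrite("pics/w4.png",np.vstack([c["image"][:230],b["image"][180:420]]))
E
```

```text
(no output)
```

View pics/w4.png

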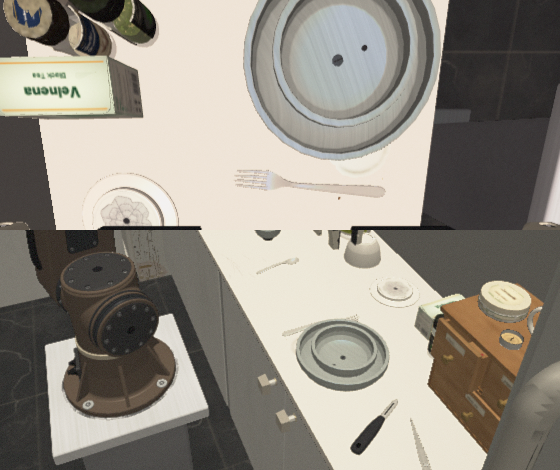

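The medium lid sits inside the large one: wrist view hole at (337,60), side view rings concentric at about (342,355). I check its centring from the hole while moving to view the small lid.

send_rows(steps=[{"dp":[-60,0,0],"roll":0,"jaw":45},{"dp":[-120,0,0],"roll":0,"jaw":45},{"dp":[-180,0,0],"roll":0,"jaw":45},{"dp":[-240,0,0],"roll":0,"jaw":45},{"dp":[-300,0,0],"roll":0,"jaw":45}])

```text
time_s: 9.38
tcp_pos: [0.5155, 0.2705, 0.2391]
eef_rot: [-180.0, -0.0, -90.1]
contact_force: [0.8, -0.2, 0.2]
gripper_width: 0.0394
gripper_force: 0.0
```

send_rows(steps=[{"dp":[-60,0,0],"roll":0,"jaw":45},{"dp":[-120,0,0],"roll":0,"jaw":45},{"dp":[-180,0,0],"roll":0,"jaw":45},{"dp":[-220,0,0],"roll":0,"jaw":45},{"dp":[-220,0,0],"roll":0,"jaw":45}])

```text
time_s: 10.0
tcp_pos: [0.5156, 0.4912, 0.2371]
eef_rot: [179.9, -0.1, -90.0]
contact_force: [0.8, -0.3, -1.4]
gripper_width: 0.0395
gripper_force: 0.0
```

```bash
cat >> h.py <<'E'
def radial(c,p,R):
    im=c["image"].astype(int); m=((im[...,0]-im[...,2]>-12)|(im.max(2)<185)); z=p[2]; p=np.array(p)
    for it in range(3):
        K=[]
        for t in T:
            q=proj(c,[p+np.array([np.cos(t),np.sin(t),0])*r_ for r_ in np.arange(R+.018,R-.01,-.0003)])
            if q.min()<3: continue
            v=m[q[:,1].round().astype(int),q[:,0].round().astype(int)]
            if v[0]: continue
            i=np.argmax(v)
            if v[i:i+12].mean()>.95: K.append(q[i])
        K=np.array(K); s,e=fit2([(c,K)],R,p)
        h=cv2.convexHull(proj(c,model(s,R)).astype(np.float32)); d=np.array([cv2.pointPolygonTest(h,(float(a),float(b)),True) for a,b in K])
        G=K[abs(d-np.median(d))<1.0]; s,e=fit2([(c,G)],R,s); p=np.r_[s[:2],z]
    return s.round(4),round(float(e),2),len(G),fit2([(c,G)],R,s,z)[0].round(4)
def ray(c,uv,z):
    R=cv2.Rodrigues(np.float64(c["rvec"]))[0]; C=-R.T@np.ravel(c["tvec"]); v=R.T@np.linalg.inv(c["K"])@[uv[0],uv[1],1]
    return (C+v*(z-C[2])/v[2]).round(4)
def hole(c,p):
    u,v=proj(c,[p])[0].round().astype(int); g=cv2.cvtColor(c["image"],cv2.COLOR_BGR2GRAY)[v-10:v+11,u-10:u+11]
    n,l,s,ce=cv2.connectedComponentsWithStats((g<120).astype(np.uint8)); i=1+np.argmin(np.hypot(*(ce[1:]-10).T)); return ray(c,ce[i]+[u-10,v-10],p[2]),s[i][4]
E
python3 - <<'E'
from plant import r
from h import *; import pickle
L=lambda f:pickle.load(open(f,"rb"))
w1,w2,w4=L("w1.pkl")[0],L("w2.pkl")[0],L("w4.pkl")[0]
print("L before",radial(w1,[.449,-.1665,.058],.1),hole(w1,[.449,-.1665,.019]))
print("M before hole",hole(w2,[.4735,.0957,.019]))
print("L now",radial(w4,[.449,-.1665,.058],.1),"M hole",hole(w4,[.449,-.1665,.037]))
c=r.capture("wrist");pickle.dump((c,r.get_state()),open("w5.pkl","wb")); print(r.get_state()["tcp_pos"])
print("S",radial(c,[.5024,.392,.05],.042))
cv2.imwrite("pics/w5.png",c["image"][:260])
E
```

```text
L before (array([ 0.4491, -0.1662,  0.0548]), 0.4, 78, array([ 0.4489, -0.1666])) (array([ 0.4491, -0.1661,  0.019 ]), np.int32(83))
M before hole (array([0.4733, 0.0956, 0.019 ]), np.int32(76))
L now (array([ 0.449 , -0.1664,  0.056 ]), 0.37, 86, array([ 0.449 , -0.1666])) M hole (array([ 0.4494, -0.1711,  0.037 ]), np.int32(99))
[0.51563595 0.48980007 0.23751157]
S (array([0.5019, 0.3949, 0.0489]), 0.35, 179, array([0.502, 0.395]))
```

send_rows(steps=[{"dp":[30,-10,50],"roll":0,"jaw":45},{"dp":[65,-20,90],"roll":0,"jaw":45},{"dp":[95,-25,130],"roll":0,"jaw":45},{"dp":[95,-25,150],"roll":0,"jaw":45},{"dp":[95,-25,150],"roll":0,"jaw":45}])

```text
time_s: 10.68
tcp_pos: [0.5401, 0.3921, 0.0878]
eef_rot: [179.9, -0.1, -90.1]
contact_force: [0.4, 0.3, 1.0]
gripper_width: 0.0394
gripper_force: 0.0
```

```bash
python3 - <<'E'
from plant import r
from h import *; import pickle
w4,b,_=pickle.load(open("w4.pkl","rb")); p=[.449,-.1665,.037]
a=r.capture("scene"); s=r.capture("side"); pickle.dump((a,s),open("n.pkl","wb"))
for n,c in(("w4",w4),("side",s),("scene",a)):
    u,v=proj(c,[p])[0]; print(n,(u,v),hole(c,p))
    if n!="scene": print(cv2.cvtColor(c["image"],cv2.COLOR_BGR2GRAY)[int(v)-8:int(v)+9:1,int(u)-9:int(u)+10])
E
```

```text
w4 (np.float64(337.3078779384534), np.float64(64.53024286682378)) (array([ 0.4494, -0.1711,  0.037 ]), np.int32(99))
[[177 177 175 184 183 150  87  81  77  78  79  81  77  79 170 186 189 186
  185]
 [180 176 174 181 177 110  81  78  79  79  77  79  74  74 118 182 188 187
  186]
 [182 180 175 180 139  88  82  78  80  74  76  71  66  56  75 182 189 186
  186]
 [182 178 178 178 104  82  79  77  78  64  60  57  61  65  77 174 188 186
  185]
 [183 179 177 174 108  81  76  65  67  57  56  70  78  79  78 149 186 186
  184]
 [182 181 178 174 115  78  61  57  69  68  76  76  75  79  84 150 187 188
  185]
 [183 183 181 176 119  81  73  71  79  77  78  77  81  81 117 178 187 187
  186]
 [183 183 181 177 129  93  79  83  81  81  79  77  77  96 156 180 187 187
  188]
 [181 183 180 178 175 143  91  79  78  78  80  76  93 141 180 181 184 189
  186]
 [182 183 181 179 178 177 132  98 107  93  87  98 142 180 183 183 182 188
  188]
 [181 182 183 181 177 175 181 155 161 143 131 151 182 184 184 182 181 185
  188]
 [184 181 184 182 178 176 179 183 181 182 182 185 188 182 182 183 182 186
  188]
 [184 182 1
[... 1311 characters left out ...]
6 176
  178]
 [180 184 180 183 181 182 178 181 179 136  96  85  75  89 150 176 180 180
  178]
 [180 181 179 179 179 179 180 184 181 120  82  61  63  80 129 171 179 180
  180]
 [182 179 183 180 179 183 182 181 180 141  90  74  81  88 132 173 176 172
  177]
 [178 179 182 181 182 184 183 181 183 180 156 119 120 131 176 182 181 176
  176]
 [181 182 180 178 180 182 180 184 182 183 180 179 177 176 183 180 179 183
  176]
 [180 181 182 181 178 182 182 182 179 181 182 182 185 180 180 181 181 181
  179]
 [179 177 181 182 180 178 178 181 183 183 182 181 182 185 183 182 180 179
  183]]
scene (np.float64(355.19641640201934), np.float64(165.7092974906642)) (array([ 0.4475, -0.1736,  0.037 ]), np.int32(2))
```

Both cameras put the medium lid about 5 mm too far in -y, so it probably swung in the grip during the fast carry. I go back, regrasp it and shift it slowly before nesting the small one.

send_rows(steps=[{"dp":[0,0,-60],"roll":0,"jaw":30},{"dp":[50,5,-100],"roll":0,"jaw":30},{"dp":[110,10,-100],"roll":0,"jaw":30},{"dp":[170,15,-100],"roll":0,"jaw":30},{"dp":[230,20,-100],"roll":0,"jaw":30}])

```text
time_s: 11.4
tcp_pos: [0.5202, 0.1637, 0.1912]
eef_rot: [-179.8, 0.1, -89.9]
contact_force: [1.3, -0.6, -0.2]
gripper_width: 0.0261
gripper_force: 0.0
```

send_rows(steps=[{"dp":[60,5,0],"roll":0,"jaw":30},{"dp":[120,5,0],"roll":0,"jaw":30},{"dp":[180,5,0],"roll":0,"jaw":30},{"dp":[240,5,0],"roll":0,"jaw":30},{"dp":[300,5,0],"roll":0,"jaw":30}])

```text
time_s: 12.02
tcp_pos: [0.5156, -0.1368, 0.1913]
eef_rot: [-179.8, 0.0, -90.0]
contact_force: [1.4, -0.1, -0.4]
gripper_width: 0.0258
gripper_force: 0.0
```

send_rows(steps=[{"dp":[36,0,0],"roll":0,"jaw":30},{"dp":[36,0,50],"roll":0,"jaw":30},{"dp":[36,0,80],"roll":0,"jaw":30},{"dp":[36,0,80],"roll":0,"jaw":30}])

```text
time_s: 12.52
tcp_pos: [0.5142, -0.1712, 0.1086]
eef_rot: [179.9, -0.0, -90.0]
contact_force: [-0.8, -0.2, 1.4]
gripper_width: 0.0264
gripper_force: 0.0
```

send_rows(steps=[{"dp":[0,0,20],"roll":0,"jaw":30},{"dp":[0,0,34],"roll":0,"jaw":30},{"dp":[0,0,34],"roll":0,"jaw":30},{"dp":[0,0,34],"roll":0,"jaw":0},{"dp":[0,0,34],"roll":0,"jaw":0}])

```text
time_s: 13.15
tcp_pos: [0.5155, -0.171, 0.0759]
eef_rot: [-179.9, -0.0, -90.0]
contact_force: [0.4, -0.5, 0.2]
gripper_width: 0.0117
gripper_force: 0.0
```

send_rows(steps=[{"dp":[0,0,0],"roll":0,"jaw":0},{"dp":[0,0,0],"roll":0,"jaw":0},{"dp":[0,0,-2],"roll":0,"jaw":0},{"dp":[0,0,-4],"roll":0,"jaw":0},{"dp":[0,0,-4],"roll":0,"jaw":0}])

```text
time_s: 13.78
tcp_pos: [0.515, -0.171, 0.0791]
eef_rot: [-180.0, 0.0, -90.0]
contact_force: [0.4, 0.0, -1.0]
gripper_width: 0.0063
gripper_force: 39.7
```

send_rows(steps=[{"dp":[-1,0,0],"roll":0,"jaw":0},{"dp":[-2,0,0],"roll":0,"jaw":0},{"dp":[-4,0,0],"roll":0,"jaw":0},{"dp":[-5,0,0],"roll":0,"jaw":0},{"dp":[-5,0,0],"roll":0,"jaw":0}])

```text
time_s: 14.4
tcp_pos: [0.515, -0.1659, 0.0791]
eef_rot: [180.0, -0.0, -90.0]
contact_force: [0.6, -0.4, -1.0]
gripper_width: 0.006
gripper_force: 39.7
```

send_rows(steps=[{"dp":[0,0,2],"roll":0,"jaw":0},{"dp":[0,0,3.5],"roll":0,"jaw":0},{"dp":[0,0,4.3],"roll":0,"jaw":0},{"dp":[0,0,4.3],"roll":0,"jaw":0}])

```text
time_s: 14.9
tcp_pos: [0.5157, -0.1661, 0.0752]
eef_rot: [-179.9, -0.0, -90.0]
contact_force: [1.1, 0.7, 3.6]
gripper_width: 0.0064
gripper_force: 39.6
```

send_rows(steps=[{"dp":[0,0,0],"roll":0,"jaw":15},{"dp":[0,0,0],"roll":0,"jaw":20},{"dp":[0,0,0],"roll":0,"jaw":20}])

```text
time_s: 15.28
tcp_pos: [0.5146, -0.1661, 0.0745]
eef_rot: [180.0, 0.0, -90.0]
contact_force: [0.4, 0.2, 0.3]
gripper_width: 0.0173
gripper_force: 0.0
```

send_rows(steps=[{"dp":[0,0,-6],"roll":0,"jaw":25},{"dp":[0,0,-25],"roll":0,"jaw":45},{"dp":[0,0,-70],"roll":0,"jaw":45},{"dp":[0,0,-120],"roll":0,"jaw":45},{"dp":[0,0,-165],"roll":0,"jaw":45}])

```text
time_s: 15.9
tcp_pos: [0.5149, -0.1661, 0.2421]
eef_rot: [-179.9, -0.0, -90.0]
contact_force: [1.0, 0.1, 0.4]
gripper_width: 0.0388
gripper_force: 0.0
```

send_rows(steps=[{"dp":[-60,0,0],"roll":0,"jaw":45},{"dp":[-120,0,0],"roll":0,"jaw":45},{"dp":[-136,0,0],"roll":0,"jaw":45},{"dp":[-136,0,0],"roll":0,"jaw":45}])

```text
time_s: 16.4
tcp_pos: [0.5149, -0.0291, 0.2401]
eef_rot: [-180.0, 0.0, -89.9]
contact_force: [-0.0, 0.5, -0.5]
gripper_width: 0.0393
gripper_force: 0.0
```

```bash
python3 - <<'E'
from plant import r
from h import *; import pickle
c=r.capture("wrist");s=r.capture("side");pickle.dump((c,s,r.get_state()),open("w6.pkl","wb"));d=pickle.load(open("a.pkl","rb"))["side"]
print("L",radial(c,[.449,-.1665,.058],.1),"M hole",hole(c,[.449,-.1665,.037]),"side",hole(s,[.449,-.1665,.037]),"side L initially",hole(d,[.449,-.1665,.019]))
E
```

```text
L (array([ 0.449 , -0.1663,  0.0556]), 0.37, 85, array([ 0.449 , -0.1666])) M hole (array([ 0.45  , -0.1721,  0.037 ]), np.int32(88)) side (array([ 0.4499, -0.175 ,  0.037 ]), np.int32(16)) side L initially (array([ 0.449 , -0.1688,  0.019 ]), np.int32(13))
```

The lid ended 6 mm in -y of the TCP again, so the pinch itself seems to shift it by a constant amount. I regrasp at y = -0.166, where the offset already holds, and shift by +5.5 mm, checking with the side camera while it is held.

send_rows(steps=[{"dp":[60,0,20],"roll":0,"jaw":30},{"dp":[120,0,40],"roll":0,"jaw":30},{"dp":[136,0,90],"roll":0,"jaw":30},{"dp":[136,0,130],"roll":0,"jaw":30},{"dp":[136,0,140],"roll":0,"jaw":30}])

```text
time_s: 17.12
tcp_pos: [0.5128, -0.1676, 0.0973]
eef_rot: [179.7, -0.0, -90.2]
contact_force: [0.4, -0.2, 0.3]
gripper_width: 0.0266
gripper_force: 0.0
```

send_rows(steps=[{"dp":[0,0,15],"roll":0,"jaw":20},{"dp":[0,0,25],"roll":0,"jaw":20},{"dp":[0,0,25],"roll":0,"jaw":20},{"dp":[0,0,25],"roll":0,"jaw":0},{"dp":[0,0,25],"roll":0,"jaw":0}])

```text
time_s: 17.75
tcp_pos: [0.5155, -0.1658, 0.0755]
eef_rot: [-179.9, -0.0, -90.0]
contact_force: [-0.2, 0.3, 0.9]
gripper_width: 0.0063
gripper_force: 39.7
```

send_rows(steps=[{"dp":[0,0,0],"roll":0,"jaw":0},{"dp":[0,0,0],"roll":0,"jaw":0},{"dp":[0,0,-3],"roll":0,"jaw":0},{"dp":[0,0,-6],"roll":0,"jaw":0},{"dp":[0,0,-6],"roll":0,"jaw":0}])

```text
time_s: 18.38
tcp_pos: [0.5149, -0.1661, 0.0809]
eef_rot: [180.0, 0.0, -90.0]
contact_force: [-1.1, -0.0, -1.3]
gripper_width: 0.0065
gripper_force: 39.8
```

send_rows(steps=[{"dp":[-1,0,0],"roll":0,"jaw":0},{"dp":[-2.5,0,0],"roll":0,"jaw":0},{"dp":[-4,0,0],"roll":0,"jaw":0},{"dp":[-5.5,0,0],"roll":0,"jaw":0},{"dp":[-5.5,0,0],"roll":0,"jaw":0}])

```text
time_s: 19.0
tcp_pos: [0.5149, -0.1604, 0.0807]
eef_rot: [180.0, 0.0, -90.0]
contact_force: [0.8, -0.1, -0.9]
gripper_width: 0.0064
gripper_force: 39.8
```

```bash
python3 - <<'E'
from plant import r
from h import *; import pickle
s=r.capture("side");print(r.get_state()["tcp_pos"])
print("side held (bias y -.0024)",hole(s,[.449,-.169,.043]))
E
```

```text
[ 0.51497308 -0.16043178  0.08074545]
side held (bias y -.0024) (array([ 0.4489, -0.1714,  0.043 ]), np.int32(16))
```

send_rows(steps=[{"dp":[-1,0,0],"roll":0,"jaw":0},{"dp":[-2.5,0,0],"roll":0,"jaw":0},{"dp":[-2.5,0,3],"roll":0,"jaw":0},{"dp":[-2.5,0,5],"roll":0,"jaw":0},{"dp":[-2.5,0,6.5],"roll":0,"jaw":0}])

```text
time_s: 19.68
tcp_pos: [0.5159, -0.158, 0.0747]
eef_rot: [-179.9, -0.0, -90.0]
contact_force: [2.1, 0.8, 5.8]
gripper_width: 0.0064
gripper_force: 39.8
```

send_rows(steps=[{"dp":[0,0,0],"roll":0,"jaw":0},{"dp":[0,0,0],"roll":0,"jaw":0}])

```text
time_s: 19.92
tcp_pos: [0.5157, -0.158, 0.0748]
eef_rot: [-179.9, -0.0, -90.0]
contact_force: [1.3, 0.8, 5.3]
gripper_width: 0.0062
gripper_force: 39.8
```

send_rows(steps=[{"dp":[0,0,-0.5],"roll":0,"jaw":15},{"dp":[0,0,-0.5],"roll":0,"jaw":20},{"dp":[0,0,-0.5],"roll":0,"jaw":20}])

```text
time_s: 20.3
tcp_pos: [0.5144, -0.158, 0.0744]
eef_rot: [179.9, 0.0, -90.0]
contact_force: [0.0, -0.0, -0.5]
gripper_width: 0.017
gripper_force: 0.0
```

send_rows(steps=[{"dp":[0,0,-6],"roll":0,"jaw":25},{"dp":[0,0,-25],"roll":0,"jaw":45},{"dp":[0,0,-70],"roll":0,"jaw":45},{"dp":[0,0,-120],"roll":0,"jaw":45},{"dp":[0,0,-165],"roll":0,"jaw":45}])

```text
time_s: 20.92
tcp_pos: [0.5148, -0.1581, 0.2421]
eef_rot: [-179.9, -0.0, -90.0]
contact_force: [1.0, 0.3, -0.6]
gripper_width: 0.0393
gripper_force: 0.0
```

send_rows(steps=[{"dp":[-60,0,0],"roll":0,"jaw":45},{"dp":[-120,0,0],"roll":0,"jaw":45},{"dp":[-128,0,0],"roll":0,"jaw":45},{"dp":[-128,0,0],"roll":0,"jaw":45}])

```text
time_s: 21.42
tcp_pos: [0.5149, -0.0296, 0.24]
eef_rot: [-180.0, -0.0, -89.9]
contact_force: [-0.6, -0.9, -0.2]
gripper_width: 0.0392
gripper_force: 0.0
```

```bash
python3 - <<'E'
from plant import r
from h import *; import pickle
c=r.capture("wrist");s=r.capture("side");pickle.dump((c,s,r.get_state()),open("w7.pkl","wb"))
print("L",radial(c,[.449,-.1665,.058],.1),"M hole",hole(c,[.449,-.1665,.037]),"side",hole(s,[.449,-.1665,.037]))
w5=pickle.load(open("w5.pkl","rb"))[0]; print("S hole",hole(w5,[.502,.395,.019]))
E
```

```text
L (array([ 0.4491, -0.1663,  0.0552]), 0.36, 84, array([ 0.4491, -0.1666])) M hole (array([ 0.4498, -0.1654,  0.037 ]), np.int32(97)) side (array([ 0.45  , -0.1679,  0.037 ]), np.int32(14))
S hole (array([0.5019, 0.3947, 0.019 ]), np.int32(82))
```

The medium lid is centred within 1 mm. Now the small lid.

send_rows(steps=[{"dp":[-60,0,0],"roll":0,"jaw":45},{"dp":[-120,0,0],"roll":0,"jaw":45},{"dp":[-180,-10,0],"roll":0,"jaw":45},{"dp":[-240,-20,0],"roll":0,"jaw":45},{"dp":[-300,-25,0],"roll":0,"jaw":45}])

```text
time_s: 22.15
tcp_pos: [0.5409, 0.2705, 0.2396]
eef_rot: [180.0, -0.0, -90.1]
contact_force: [1.8, -0.1, 1.0]
gripper_width: 0.0396
gripper_force: 0.0
```

send_rows(steps=[{"dp":[-60,0,20],"roll":0,"jaw":45},{"dp":[-115,0,40],"roll":0,"jaw":45},{"dp":[-125,0,90],"roll":0,"jaw":45},{"dp":[-125,0,140],"roll":0,"jaw":45},{"dp":[-125,0,150],"roll":0,"jaw":45}])

```text
time_s: 22.78
tcp_pos: [0.5392, 0.392, 0.0857]
eef_rot: [179.7, -0.3, -90.1]
contact_force: [0.3, 0.3, 0.2]
gripper_width: 0.0395
gripper_force: 0.0
```

send_rows(steps=[{"dp":[0,0,20],"roll":0,"jaw":45},{"dp":[0,0,37],"roll":0,"jaw":45},{"dp":[0,0,37],"roll":0,"jaw":45},{"dp":[0,0,37],"roll":0,"jaw":0},{"dp":[0,0,37],"roll":0,"jaw":0}], newtons=30)

```text
time_s: 23.4
tcp_pos: [0.5405, 0.3954, 0.054]
eef_rot: [-179.9, 0.1, -90.0]
contact_force: [0.2, 0.1, 0.6]
gripper_width: 0.0252
gripper_force: 0.0
```

send_rows(steps=[{"dp":[0,0,0],"roll":0,"jaw":0},{"dp":[0,0,0],"roll":0,"jaw":0},{"dp":[0,0,0],"roll":0,"jaw":0}])

```text
time_s: 23.78
tcp_pos: [0.5402, 0.3952, 0.0532]
eef_rot: [-180.0, 0.0, -90.0]
contact_force: [0.1, -0.0, 0.8]
gripper_width: 0.0084
gripper_force: 28.9
```

send_rows(steps=[{"dp":[0,0,-15],"roll":0,"jaw":0},{"dp":[0,0,-45],"roll":0,"jaw":0},{"dp":[0,0,-80],"roll":0,"jaw":0},{"dp":[10,0,-110],"roll":0,"jaw":0},{"dp":[30,5,-110],"roll":0,"jaw":0}])

```text
time_s: 24.4
tcp_pos: [0.5362, 0.3661, 0.1664]
eef_rot: [-179.8, 0.2, -89.9]
contact_force: [0.4, 0.3, -1.1]
gripper_width: 0.0084
gripper_force: 28.8
```

send_rows(steps=[{"dp":[35,5,0],"roll":0,"jaw":0},{"dp":[80,10,0],"roll":0,"jaw":0},{"dp":[125,15,0],"roll":0,"jaw":0},{"dp":[170,20,0],"roll":0,"jaw":0},{"dp":[215,25,0],"roll":0,"jaw":0}])

```text
time_s: 25.02
tcp_pos: [0.509, 0.148, 0.1627]
eef_rot: [180.0, -0.0, -90.0]
contact_force: [-0.6, 1.4, -0.4]
gripper_width: 0.0084
gripper_force: 28.8
```

send_rows(steps=[{"dp":[45,5,0],"roll":0,"jaw":0},{"dp":[90,9,0],"roll":0,"jaw":0},{"dp":[135,13,0],"roll":0,"jaw":0},{"dp":[180,17,0],"roll":0,"jaw":0},{"dp":[220,20,0],"roll":0,"jaw":0}])

```text
time_s: 25.65
tcp_pos: [0.4888, -0.0718, 0.1628]
eef_rot: [180.0, 0.0, -90.0]
contact_force: [0.1, -0.1, -0.6]
gripper_width: 0.0082
gripper_force: 28.8
```

send_rows(steps=[{"dp":[35,0,0],"roll":0,"jaw":0},{"dp":[60,1,0],"roll":0,"jaw":0},{"dp":[80,2,0],"roll":0,"jaw":0},{"dp":[91,2,0],"roll":0,"jaw":0},{"dp":[94,2,0],"roll":0,"jaw":0}])

```text
time_s: 26.28
tcp_pos: [0.4876, -0.1644, 0.1626]
eef_rot: [180.0, 0.0, -90.0]
contact_force: [0.3, -0.4, -0.3]
gripper_width: 0.0083
gripper_force: 28.8
```

```bash
python3 - <<'E'
from plant import r
from h import *; import pickle
s=r.capture("side");a=r.capture("scene");st=r.get_state();print(st["tcp_pos"]);pickle.dump((s,a,st),open("s1.pkl","wb"))
p=[st["tcp_pos"][0]-.038,st["tcp_pos"][1],.018+st["tcp_pos"][2]-.053]
print(p,"side held (bias -.0024)",hole(s,p),"scene",hole(a,p),proj(s,[p]),proj(a,[p]))
u,v=proj(s,[p])[0].astype(int);u2,v2=proj(a,[p])[0].astype(int)
f=lambda i,u,v:cv2.resize(i[v-50:v+50,u-50:u+50],(390,390))
cv2.imwrite("pics/s1.png",np.hstack([f(s["image"],u,v),f(a["image"],u2,v2)]))
E
```

```text
[ 0.48782814 -0.16391675  0.16270696]
[np.float64(0.4498281431216335), np.float64(-0.16391674532411374), np.float64(0.12770696289351785)] side held (bias -.0024) (array([ 0.4519, -0.163 ,  0.1277]), np.int32(4)) scene (array([ 0.4413, -0.1501,  0.1277]), np.int32(168)) [[343.82345381 272.52816735]] [[357.8296165  145.88452896]]
```

View pics/s1.png

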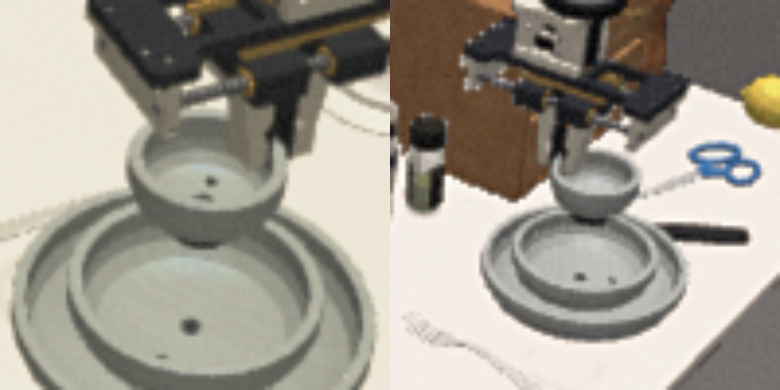

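The small lid is held level above the medium one. Two dark marks show in it, at (210,182) and (203,197) in the left crop. I use the earlier view to tell which one is the axis.

```bash
python3 - <<'E'
from h import *; import pickle
w5=pickle.load(open("w5.pkl","rb"))[0]; s=pickle.load(open("s1.pkl","rb"))[0]; s0=pickle.load(open("a.pkl","rb"))["side"]
def blobs(c,p,z,w,th):
    u,v=proj(c,[p])[0].round().astype(int); g=cv2.cvtColor(c["image"],cv2.COLOR_BGR2GRAY)[v-w:v+w+1,u-w:u+w+1]
    n,l,st,ce=cv2.connectedComponentsWithStats((g<th).astype(np.uint8))
    for i in range(1,n): print("  ",ce[i]+[u-w,v-w],st[i][4],ray(c,ce[i]+[u-w,v-w],z))
print("w5");blobs(w5,[.502,.395,.018],.018,22,120)
print("side0");blobs(s0,[.502,.395,.018],.018,8,130)
print("side held");blobs(s,[.4498,-.164,.128],.128,9,135)
E
```

```text
w5
   [265.   84.5] 2 [0.528  0.3712 0.018 ]
   [287.56097561 105.96341463] 82 [0.5018 0.3946 0.018 ]
   [277.58823529 117.88235294] 17 [0.5135 0.408  0.018 ]
   [265.5 125.5] 2 [0.5279 0.4166 0.018 ]
   [308.33333333 127.33333333] 6 [0.4769 0.4187 0.018 ]
side0
   [266.55555556 174.48148148] 27 [0.5162 0.4361 0.018 ]
   [267.07462687 184.6119403 ] 134 [0.4955 0.3801 0.018 ]
side held
   [346.66666667 268.16666667] 6 [ 0.4618 -0.1544  0.128 ]
   [344.5 272. ] 4 [ 0.4517 -0.1633  0.128 ]
   [343.2992126  278.07874016] 127 [ 0.4404 -0.1788  0.128 ]
```

The axis is at about (0.450, -0.1655), matching the medium's centre. I lower it.

send_rows(steps=[{"dp":[0,0,20],"roll":0,"jaw":0},{"dp":[0,0,42],"roll":0,"jaw":0},{"dp":[0,0,58],"roll":0,"jaw":0},{"dp":[0,0,66],"roll":0,"jaw":0},{"dp":[0,0,66],"roll":0,"jaw":0}])

```text
time_s: 27.0
tcp_pos: [0.4879, -0.1637, 0.0965]
eef_rot: [180.0, -0.0, -90.0]
contact_force: [0.1, -0.4, -1.1]
gripper_width: 0.0082
gripper_force: 28.8
```

send_rows(steps=[{"dp":[0,0,3],"roll":0,"jaw":0},{"dp":[0,0,5.5],"roll":0,"jaw":0},{"dp":[0,0,7.5],"roll":0,"jaw":0},{"dp":[0,0,7.5],"roll":0,"jaw":0},{"dp":[0,0,7.5],"roll":0,"jaw":0}])

```text
time_s: 27.62
tcp_pos: [0.4881, -0.1641, 0.0894]
eef_rot: [-180.0, -0.0, -90.0]
contact_force: [0.7, -0.3, -0.9]
gripper_width: 0.0085
gripper_force: 28.8
```

send_rows(steps=[{"dp":[0,0,0.7],"roll":0,"jaw":0},{"dp":[0,0,0.7],"roll":0,"jaw":0},{"dp":[0,0,0.7],"roll":0,"jaw":0}])

```text
time_s: 28.0
tcp_pos: [0.4886, -0.164, 0.089]
eef_rot: [-179.9, -0.0, -90.0]
contact_force: [1.7, -0.4, 4.3]
gripper_width: 0.0083
gripper_force: 28.9
```

Contact at 4 N, at the expected height. I release and retreat.

send_rows(steps=[{"dp":[0,0,-0.5],"roll":0,"jaw":15},{"dp":[0,0,-0.5],"roll":0,"jaw":20},{"dp":[0,0,-0.5],"roll":0,"jaw":20}])

```text
time_s: 28.38
tcp_pos: [0.4874, -0.164, 0.0887]
eef_rot: [179.9, 0.0, -90.0]
contact_force: [0.2, -0.0, -0.2]
gripper_width: 0.0172
gripper_force: 0.0
```

send_rows(steps=[{"dp":[0,0,-6],"roll":0,"jaw":22},{"dp":[0,0,-25],"roll":0,"jaw":45},{"dp":[0,0,-70],"roll":0,"jaw":45},{"dp":[0,0,-120],"roll":0,"jaw":45},{"dp":[0,0,-150],"roll":0,"jaw":45}])

```text
time_s: 29.0
tcp_pos: [0.4885, -0.1642, 0.2421]
eef_rot: [-179.8, -0.0, -90.0]
contact_force: [-0.2, -0.9, -0.4]
gripper_width: 0.0395
gripper_force: 0.0
```

send_rows(steps=[{"dp":[-60,-10,0],"roll":0,"jaw":45},{"dp":[-120,-20,0],"roll":0,"jaw":45},{"dp":[-134,-27,0],"roll":0,"jaw":45},{"dp":[-134,-27,0],"roll":0,"jaw":45}])

```text
time_s: 29.5
tcp_pos: [0.5152, -0.0292, 0.2392]
eef_rot: [180.0, -0.0, -89.9]
contact_force: [-0.6, -0.1, 0.3]
gripper_width: 0.0399
gripper_force: 0.0
```

```bash
python3 - <<'E'
from plant import r
from h import *; import pickle
c=r.capture("wrist");s=r.capture("side")
print("L",radial(c,[.449,-.1665,.058],.1),"S hole",hole(c,[.449,-.1665,.055]),"side",hole(s,[.449,-.1665,.055]),r.get_state()["tcp_pos"])
f=lambda i:cv2.resize(i,(390,390))
cv2.imwrite("pics/fin.png",np.hstack([f(c["image"][0:220,230:450]),f(s["image"][240:360,283:403])]))
E
```

```text
L (array([ 0.449 , -0.1661,  0.0552]), 0.39, 82, array([ 0.449 , -0.1665])) S hole (array([ 0.4506, -0.164 ,  0.055 ]), np.int32(111)) side (array([ 0.4519, -0.1652,  0.055 ]), np.int32(11)) [ 0.51469977 -0.03058528  0.23901188]
```

View pics/fin.png

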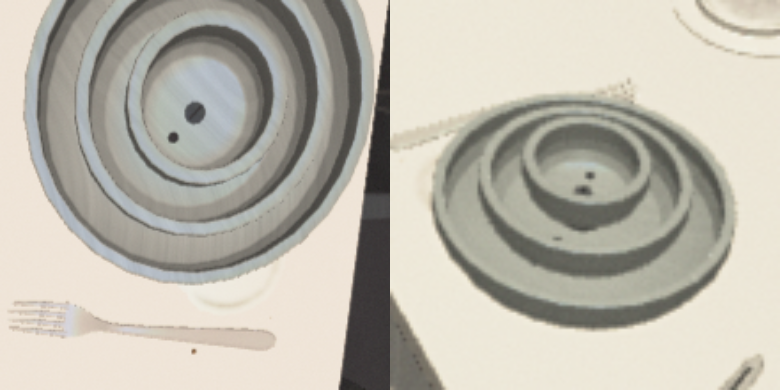

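The three lids are nested concentrically and level, with the axis mark at (195,112) in the wrist crop. The large lid has not moved, and the small one is about 2 mm off centre. Handing in.

```bash
python3 -c "
from plant import r
print(r.close_job())"
```

```text
the job is handed in; nothing more can be done
None
```

The lids are nested and the job is handed in: the medium lid sits about 1 mm off the large one's centre and the small lid about 2 mm off the medium's, both level, set down gently, with the large lid unmoved, in about 30 s.

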